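Set the drain valve half open, fit the filter cap and hold it at the vent mark

TASK

Open the yellow-levered ball valve of the filter station to half open (lever at 45 degrees, on its green tick). Then put the black bayonet cap with the yellow grip bar into the mouth of the housing, push it fully home with its lugs through the two slots, and twist it clockwise half way to the lock, to the green vent marks, never so far that the red catches click; it is sprung, so finish while still gripping the cap and holding it there. Leave the spare filter element, the bin and the wrench alone.

Things in the scene. Friction and masses are not known exactly. Their poses are not given: they have to be found in the camera images.
- station: Filter station fixed to the bench: grey base plate 130 x 300 x 10 mm, round blue housing 92 mm across with an aluminium collar 112 mm across (top face 66 mm above the bench), and a ball valve on a side pipe. Origin on the housing's axis at bench level, z up; y runs along the pipe to the valve, whose axis is 170 mm away; x lies along the two bayonet slots.
- mouth (a point): Centre of the housing's mouth, level with the collar's top face, 66 mm above the bench; axes as the station's. Bore 52 mm across; two slots 16 mm wide reach to 36 mm radius along +x and -x, with a black mark on the collar at each. The collar is 12 mm thick; below it the cap's lugs can turn clockwise (from above). Under each slot is a 15.5 mm gap of the carrier.
- vent_mark: Green vent marks on the collar, on both sides at 43 to 56 mm radius. Origin on the housing's axis, z up; its x axis points at a green mark: the station's x axis turned 0.61 rad (35 degrees) clockwise seen from above.
- carrier (a joint): Orange sprung carrier in the housing, taking the cap's lugs between its dogs and turning with the cap: 0 at rest (gaps under the slots), grows clockwise from above, rad. A spring drives it back to 0: about 0.075 Nm at 0, 0.23 Nm at 0.6 rad. It lags the cap by about 0.05 rad when turned. It is free to 1.35 rad.
- catch0: One of two red sprung lock catches, round noses 10 mm across standing 5 mm out of the collar's top, opposite each other at 46 mm radius, 1.03 rad clockwise of the slots. The cap's tabs meet them when the cap is about 0.86 rad clockwise of the slots and are locked past them (click) at about 1.25 to 1.3 rad. Origin at the nose's centre.
- valve (a joint): Angle of the valve lever, rad: 0 closed (lever pointing along the station's -x), grows clockwise seen from above, 1.57 fully open (lever pointing along the station's +y, away from the housing). Half open is 0.785, at the green tick. Friction about 0.12 Nm: it stays where it is left. It starts closed or barely open.
- valve_axis (a point): Point on the lever's vertical turning axis, at the lever's mid height (72 mm above the bench); axes as the station's.
- lever_grip (a point): Point in the middle of the yellow lever bar, 65 mm from its turning axis, 72 mm above the bench. The bar reaches 95 mm from the axis, is 14 mm wide and 12 mm thick; below its outer half is only the base plate, 10 mm high, or the bench. x points from here along the bar to the turning axis; z up.
- cap: Loose bayonet cap, about 0.15 to 0.3 kg, standing on its plug. Origin at the centre of the plug's underside, z up. Plug 48 mm across, 20 mm high, with two lugs at its foot along +x and -x, 12 mm wide, 6 mm high, to 31 mm radius. Above it a black disc 84 mm across, z = 20 to 28 mm. Same after a half turn. Fully home the disc lies on the collar: origin 20 mm below point mouth.
- grip_bar (a point): Middle of the cap's yellow grip bar, 43 mm above the cap's origin; axes as the cap's. The bar stands on the disc: 64 mm long along x (in line with the lugs), 12 mm wide along y, from z = 28 to 58 mm above the cap's origin. Two yellow tabs 10 mm wide, in line with the bar, stick out of the disc to 50 mm radius (underside 23 mm above the cap's origin).
- element: Spare filter element, a white plastic spool 54 mm across, 68 mm high, loose, upright; bystander. Origin at the centre of its underside.
- stock_bin: Blue open stock bin with fittings, 160 x 105 x 60 mm, loose, 0.7 kg; bystander. Origin at the centre of its underside.
- wrench: Wrench about 170 mm long lying flat on the bench; bystander. Its long axis is x.
Things that resemble listed ones, but are neither listed nor needed, are in the scene too. There is more than one size of the cap; the job needs the middle-sized.

How it is judged (in metres and radians):
On the way, in this order (a step that is already met when the one before it is completed fails the run):
1. the valve lever is set half open, and the gripper has let go of it (value of joint valve between 0.655 and 0.915 rad and contact force between the fingers and valve below 0.1 N), for 0.2 s.
2. the cap is fully home in the mouth, not yet turned (horizontal distance between cap and mouth below 0.005 m and z of cap in the frame of mouth below -0.016 m and angle between cap's own z axis and vertical below 0.12 rad and value of joint carrier below 0.2 rad), for 0.1 s.
At the end, for the whole second after the job is handed in: Valve within 0.13 rad of 0.785; cap home (within 5 mm of the mouth axis, origin at least 16 mm below the collar top, tilt under 0.12 rad), carrier turned over 0.3 rad, cap x axis within 0.17 rad of the vent marks, fingers still on the cap with over 2 N (value of joint valve between 0.655 and 0.915 rad and horizontal distance between cap and mouth below 0.005 m and z of cap in the frame of mouth below -0.016 m and angle between cap's own z axis and vertical below 0.12 rad and angle between the x axis of cap and the x axis of vent_mark, either way round below 0.17 rad and value of joint carrier above 0.3 rad and contact force between the fingers and cap above 2 N); the arm keeps its last pose, push and grip.
It fails at once if the cap is turned so far that the catches click (value of joint carrier above 0.95 rad).
It fails at once if a bystander is shoved by more than 30 mm or the element is knocked over (distance of any of element, stock_bin, wrench from where it was at the start of the episode above 0.03 m or angle between element's own z axis and vertical above 0.5 rad).
It also fails if it takes over 51 s, if anything falls off the work surface, if the arm or the gripper's body presses on something with over 40 N, if the wrist force passes 120 N, or if a joint passes its speed limit or range.

ROBOT

A 6-joint arm with a two-finger parallel gripper is mounted at the origin on the work surface. World frame = base frame: x ahead of the robot, y to its left, z up, the work surface at z = 0. Lengths are in mm, angles in rad, forces in N, time in s.
With the tool pointing down it reaches from about 350 to 875 mm from the base axis. Payload 4.2 kg.
Tool frame: the origin (TCP) lies at the very end of the fingers, on their centre line; the grasp point (between the pads) lies 19 mm behind it (grip_point_offset is the z of the grasp point in the tool frame, in mm); z points along the fingers, y is the direction in which the jaws open and shut (so a half turn about z gives the same grasp; the last joint's range is limited). The gripper opens to 87 mm and grips with 3 to 60 N. Pads are 19 mm wide; open, the fingers measure 117 mm over their backs; the gripper's body (75 mm by 190 mm) begins 51 mm behind the grasp point.
Start: joints at [1.429, 0.385, 0.008, 0, -1.194, -0.259], TCP at [243.814, 575.46, 186.15] pointing down, gripper open.
Joint ranges: [-3.14, 3.14], [-1.21, 2.06], [-1.07, 1.41], [-3.16, 2.05], [-2.99, -0.16], [-3.1, 3.1]. Speed limits (rad/s): [2.79, 2.79, 3.14, 3.14, 3.14, 3.14].

INTERFACE

Orientations are given as a unit quaternion [x, y, z, w].
In Python, from cell import * gives the robot as it stands.
- The arm moves only by the tool arm_command, never from a script. Its argument "steps" is a list of rows, each a list of 5 numbers: the finger opening in mm, from 0 to 87, then the shift along the tool's x, y, z in mm, then the turn about the tool's z in degrees. A call has 1 to 20 rows; each row is the pose to reach, as a shift and turn from the pose measured when the call began, along the tool's axes at that moment; what a row does not reach only later rows make up. A row lasts 1/10 s, in which the tool goes at most 50 mm and 8.59 degrees, less where a joint would pass 70% of its speed; a pose out of reach is approached as far as the arm can. A call with a gripper value outside its range is refused whole. The fingers move at their own pace and stop on an object; the grip force is fixed at half the most. Time passes only in rows, so rows that repeat a pose let the fingers close. It gives the time, the measured TCP pose, the force and the opening at its end, in the units of the state.
- get_obs(): the state, without advancing time (a new reading comes with each control period).
- capture(name): name is "scene" or "side" or "wrist"; returns the picture (420x560x3 uint8, red, green, blue); there is no depth.
- camera_params(name): a dict with "K" (3x3 intrinsics, pixels), "k1" (the pictures are not rectified: a ray, as slopes to the right and down, at radius r is drawn at 1 + k1 r^2 times it, then the intrinsics apply), "origin" and "rotation" of the camera in the world; the wrist camera has in their place "hand_eye" (4x4, takes a point from camera to tool coordinates, whose origin is the TCP and whose axes are the flange's). Camera axes: x right, y down, z forward; pixel columns grow to the right and rows downward; lengths in mm; the calibration is good to about 2 mm. A picture is of the moment at which its call begins: read the wrist's pose just before it. camera_params takes no time and is no camera call.
- finish_job(): hands the job in, once; it reports no verdict.
The state is a dict: "time": time; "joints": joint angles; "joint_velocities": joint speeds; "tau": joint torques, N m; "tool_pos": TCP position; "orientation": TCP orientation; "wrist_force": force on the tool from outside, world axes, zero at the start; "torque": the same for the moment, N m; "opening": opening from 0.0 (shut) to 1.0 (fully open).
Only numpy, scipy, OpenCV 4.12 (cv2) and the standard library are available. Lean on these libraries where they do the work, as an engineer would, in place of code of your own. Each camera call takes 0.05 s, during which the arm holds its last target.

## Working session

There is one attempt and no reset: what is moved stays moved. The work goes in short steps, Python scripts to look and compute and a tool call to move; the robot and the scene stay as the last step left them, time stands still between calls to the robot, and variables do not carry over. Pictures are saved under pics/ and viewed, and the job is handed in when it is done.

Besides the shell and the picture viewer there is one more tool, called after "Call:" as a command line: name --pt "numbers of a row" for each row, then --argument value for the rest. arm_command: Moves the arm, as the interface text tells. Its arguments: {"type":"object","properties":{"steps":{"type":"array","items":{"type":"array","items":{"type":"number"}}}},"required":["steps"]}

```bash
mkdir -p pics; ls; python3 - <<'E'
from cell import *
import cv2,json
o=get_obs();print(o)
for n in("scene","side","wrist"):
    print(n,camera_params(n))
    cv2.imwrite(f"pics/{n}0.png",capture(n)[:,:,::-1])
E
```

```text
pics
{'time': 0.0, 'joints': array([ 1.42857970e+00,  3.85568738e-01,  6.62056195e-03, -5.40430301e-04,
       -1.19398815e+00, -2.58593568e-01]), 'joint_velocities': array([-0.00028209, -0.00037235, -0.00083779, -0.00108326,  0.00015492,
        0.0003172 ]), 'tau': array([-2.13237887e-03, -3.90663958e+01,  1.87410074e+01,  4.21986714e+00,
        1.10602879e-02, -1.89888401e-04]), 'tool_pos': array([243.56340785, 574.84185919, 185.04412796]), 'orientation': array([ 9.79965574e-01, -1.99163916e-01, -1.88499866e-04,  1.08279298e-03]), 'wrist_force': array([-0.64081284,  1.00120762,  0.10287163]), 'torque': array([ 0.04033158, -0.02892242, -0.01900837]), 'opening': 0.9938137462184752}
scene {'K': array([[410.25216385,   0.        , 282.34191921],
       [  0.        , 410.25216385, 210.30563785],
       [  0.        ,   0.        ,   1.        ]]), 'k1': 0.027558276656883214, 'origin': array([1449.15240549, -382.259478  ,  811.32380271]), 'rotation': array([ 0.76820092,  0.46268391, -0.23767719, -0.37322981])}
side {'K': array([[400.10450746,   0.        , 267.25085457],
       [  0.        , 400.10450746, 214.11118225],
       [  0.        ,   0.        ,   1.        ]]), 'k1': -0.03406328339557372, 'origin': array([391.58812564, 743.77612185, 924.34216934]), 'rotation': array([-0.14078994,  0.92180808, -0.35801331,  0.04769189])}
wrist {'K': array([[314.75033292,   0.        , 277.39895732],
       [  0.        , 314.75033292, 209.96592513],
       [  0.        ,   0.        ,   1.        ]]), 'k1': -0.031542780883421426, 'hand_eye': array([[ 1.37158186e-03, -9.66377835e-01, -2.57122536e-01,
         6.98408464e+01],
       [ 9.99999052e-01,  1.29419089e-03,  4.70216157e-04,
         4.40244460e-02],
       [-1.21640828e-04, -2.57122937e-01,  9.66378694e-01,
        -1.98336155e+02],
       [ 0.00000000e+00,  0.00000000e+00,  0.00000000e+00,
         1.00000000e+00]])}
```

View pics/scene0.png

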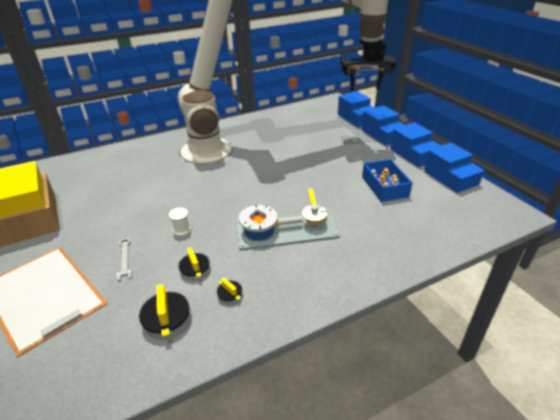

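View pics/side0.png

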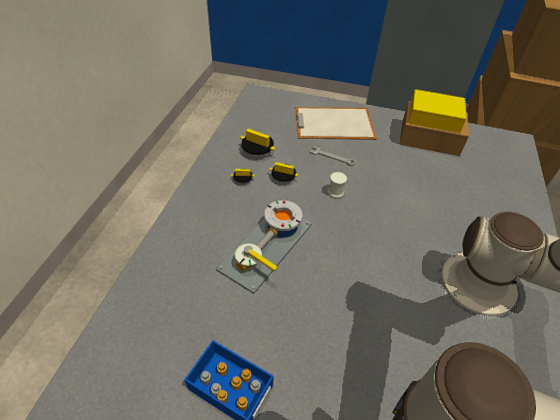

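View pics/wrist0.png

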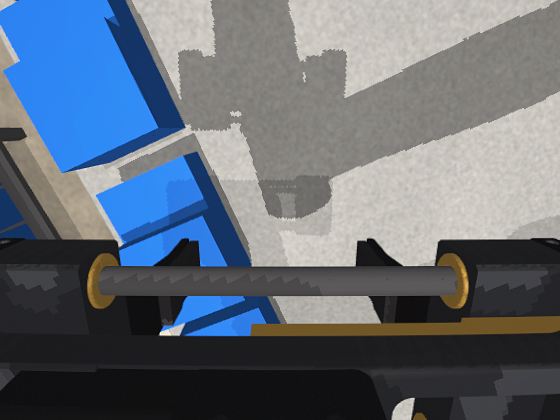

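The caps in the scene view are large (165,312), middle (194,264) and small (230,290). In the side view they are at (257,142), (284,173) and (243,175). I'll measure their sizes to choose one, then take a close crop.

```bash
cat > h.py <<'E'
from cell import *
import numpy as np,cv2
from scipy.spatial.transform import Rotation as R
def cam(name,obs=None):
    p=camera_params(name)
    if name=="wrist":
        T=np.eye(4);T[:3,:3]=R.from_quat(obs["orientation"]).as_matrix();T[:3,3]=obs["tool_pos"]
        M=T@np.array(p["hand_eye"]);return p["K"],p["k1"],M[:3,3],M[:3,:3]
    r=np.array(p["rotation"]);return p["K"],p["k1"],np.array(p["origin"]),R.from_quat(r).as_matrix()
def ray(c,px):
    K,k1,o,Rm=c
    d=np.array([(px[0]-K[0,2])/K[0,0],(px[1]-K[1,2])/K[1,1]]);u=d.copy()
    for _ in range(20):u=d/(1+k1*(u@u))
    v=Rm@np.array([u[0],u[1],1]);return o,v/np.linalg.norm(v)
def onz(c,px,z):
    o,v=ray(c,px);return o+v*(z-o[2])/v[2]
def proj(c,P):
    K,k1,o,Rm=c
    q=Rm.T@(np.array(P,float)-o);u=q[:2]/q[2];u=u*(1+k1*(u@u));return np.array([K[0,0]*u[0]+K[0,2],K[1,1]*u[1]+K[1,2]])
def tri(c1,p1,c2,p2):
    o1,v1=ray(c1,p1);o2,v2=ray(c2,p2)
    A=np.c_[v1,-v2];s=np.linalg.lstsq(A,o2-o1,rcond=None)[0]
    a=o1+v1*s[0];b=o2+v2*s[1];return (a+b)/2,np.linalg.norm(a-b)
def crop(im,x0,y0,x1,y1,s,fn):
    cv2.imwrite(fn,cv2.resize(im[y0:y1,x0:x1],None,fx=s,fy=s,interpolation=cv2.INTER_CUBIC))
def blobs(im,lo,hi,amin=15):
    hsv=cv2.cvtColor(im,cv2.COLOR_BGR2HSV);m=cv2.inRange(hsv,lo,hi)
    n,l,st,ce=cv2.connectedComponentsWithStats(m)
    return [(l==i,st[i],ce[i]) for i in range(1,n) if st[i][4]>=amin]
E
python3 - <<'E'
from h import *
for n in("scene","side"):
    im=cv2.imread(f"pics/{n}0.png");c=cam(n)
    print(n)
    for m,st,ce in blobs(im,(22,150,120),(35,255,255)):
        ys,xs=np.nonzero(m);r=cv2.minAreaRect(np.c_[xs,ys].astype(np.float32))
        print("yel",st,ce.round(1),np.round(r[1],1),onz(c,ce,45).round(0))
    for m,st,ce in blobs(im,(0,0,0),(179,255,45),60):
        print("blk",st,ce.round(1),onz(c,ce,24).round(0))
s=cv2.imread("pics/scene0.png");d=cv2.imread("pics/side0.png")
crop(s,120,170,350,340,3,"pics/c1.png");crop(d,200,110,370,300,3,"pics/c2.png")
E
```

```text
scene
yel [   0  162   45   56 2018] [ 20.2 189. ] [48.2 48.7] [  30. -648.   45.]
yel [309 190   6  14  53] [311.5 196.6] [13.8  3.6] [535. 178.  45.]
yel [188 249  11  22 133] [193.  259.3] [22.5  7.2] [ 630. -245.   45.]
yel [196 272   5   5  21] [198.1 273.8] [4. 4.] [ 688. -249.   45.]
yel [220 279  17  16 132] [228.6 285.9] [18.9  7.8] [ 764. -195.   45.]
yel [156 285  12  40 360] [161.3 304.5] [39.2 10.5] [ 742. -357.   45.]
yel [235 295   5   5  17] [237.4 297. ] [3.5 3.5] [ 807. -190.   45.]
yel [161 328   9   8  56] [164.9 331.7] [7. 8.] [ 822. -370.   45.]
blk [  0   0  27  72 850] [10.9 25.2] [-2577.  -687.    24.]
blk [534   0  26   4  60] [550.2   1. ] [-959. 3387.   24.]
blk [355  40  41  49 676] [375.9  57.2] [-540. 1259.   24.]
blk [494  58  66  23 157] [527.9  69.1] [  55. 1815.   24.]
blk [342  62  14  28 110] [349.   73.2] [-395.  966.   24.]
blk [198 255  10  17 109] [202.8 262.6] [ 633. -221.   24.]
blk [181 258  14  18 157] [186.4 267.6] [ 630. -266.   24.]
blk [219 287  15  14 119] [224.7 294.5] [ 767. -209.   24.]
blk [141 294  47  39 967] [164.8 313.5] [ 754
[... 151 characters left out ...]
5.]
yel [246 129  24  17  92] [258.6 134.4] [26.1  8.6] [ 761. -391.   45.]
yel [275 162  19   7  56] [284.4 165.2] [18.6  3.1] [ 626. -255.   45.]
yel [235 169  15   6  75] [242.5 171.4] [ 5. 14.] [ 750. -183.   45.]
yel [249 249  28  22 154] [263.1 259.8] [33.3  4.7] [578. 137.  45.]
blk [241 137  32  18 315] [255.1 147.2] [ 759. -342.   24.]
blk [272 168  24  14 185] [282.3 176. ] [ 624. -224.   24.]
blk [233 173  19  10 113] [242.  178.5] [ 748. -171.   24.]
blk [463 217  17  39 277] [468.9 238. ] [  29. -134.   24.]
blk [548 244  12  26  66] [552.3 259.2] [-201. -125.   24.]
blk [467 259  50  26 153] [487.7 276.6] [-16.  -7.  24.]
blk [393 381  23  39 231] [401.5 405.1] [184. 399.  24.]
```

View pics/c1.png

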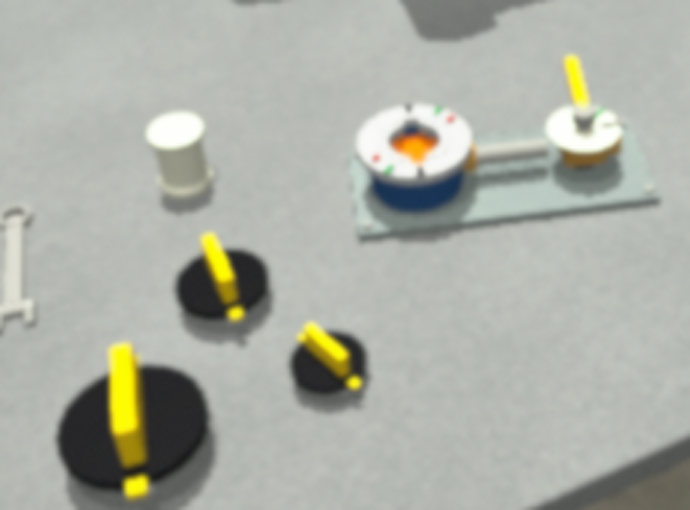

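View pics/c2.png

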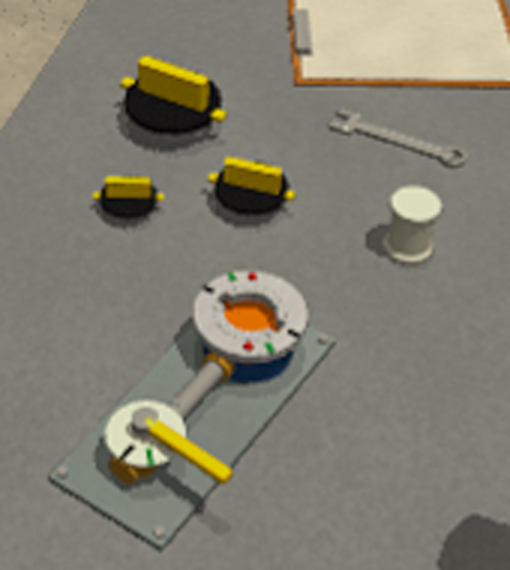

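```bash
python3 - <<'E'
from h import *
a=cam("scene");b=cam("side")
def f(n,p,q):
    P,e=tri(a,p,b,q);print(n,P.round(0),round(e,1));return P
C1=lambda x,y:(120+x/3,170+y/3);C2=lambda x,y:(200+x/3,110+y/3)
for n,p,q in [("mouth",C1(415,140),C2(250,313)),("hub",C1(585,115),C2(146,415)),("levtip",C1(571,58),C2(228,476)),
 ("mark far",C1(408,106),C2(296,334)),("mark near",C1(420,173),C2(208,288)),
 ("bar end n",C1(231,296),C2(226,163)),("bar end f",C1(208,238),C2(282,172)),("tab n",C1(235,313),C2(213,178)),
 ("elem top",C1(176,131),C2(415,203)),("big tab",C1(136,486),C2(127,84))]:f(n,p,q)
print(onz(a,C1(415,140),66),onz(b,C2(250,313),66))
print(onz(a,C1(585,115),82),onz(b,C2(146,415),82))
E
```

```text
mouth [567. -23.  62.] 0.9
hub [622. 135.  73.] 6.1
levtip [532. 174.  73.] 1.3
mark far [517.  -8.  66.] 0.5
mark near [616. -41.  63.] 2.4
bar end n [ 660. -248.   42.] 9.7
bar end f [ 593. -244.   52.] 4.4
tab n [ 670. -245.   24.] 1.3
elem top [ 442. -227.   64.] 1.2
big tab [ 815. -368.   34.] 2.2
[572.02564079 -25.01121737  66.        ] [566.03996927 -20.55654444  66.        ]
[635.12090233 129.80137282  82.        ] [617.52097135 138.71194847  82.        ]
```

Choice: the middle cap, at scene (194,264) and side (284,173), near world (628,-246). The big and small caps are decoys. The rough station comes out consistent: mouth near (568,-22), valve near (621,139), 170 mm apart. Next I'll move over the station for a close wrist view.

Call:
arm_command --pt "87 437 298 0 0" --pt "87 437 298 0 0" --pt "87 437 298 0 0" --pt "87 437 298 0 0" --pt "87 437 298 0 0" --pt "87 437 298 0 0" --pt "87 437 298 0 0" --pt "87 437 298 0 0" --pt "87 437 298 0 0" --pt "87 437 298 0 0" --pt "87 437 298 0 0" --pt "87 437 298 0 0" --pt "87 437 298 0 0"

```text
time: 1.45
tool_pos: [529.6, 129.4, 185.4]
orientation: [0.98, -0.2, -0.001, 0.001]
wrist_force: [-0.3, 1.2, -0.7]
opening: 1.001
```

```bash
python3 - <<'E'
from h import *
o=get_obs();print(o["time"],o["tool_pos"],o["orientation"],o["joints"].round(2))
im=capture("wrist")[:,:,::-1];cv2.imwrite("pics/w1.png",im);np.save("w1.npy",np.r_[o["tool_pos"],o["orientation"]])
crop(np.ascontiguousarray(im),0,0,560,420,1.42,"pics/w1b.png")
E
```

```text
1.45 [529.58507522 129.42313755 185.38924571] [ 9.79793618e-01 -2.00007839e-01 -5.53976553e-04  1.01202399e-03] [ 0.54  0.25 -0.19  0.   -1.13  0.63]
```

View pics/w1.png

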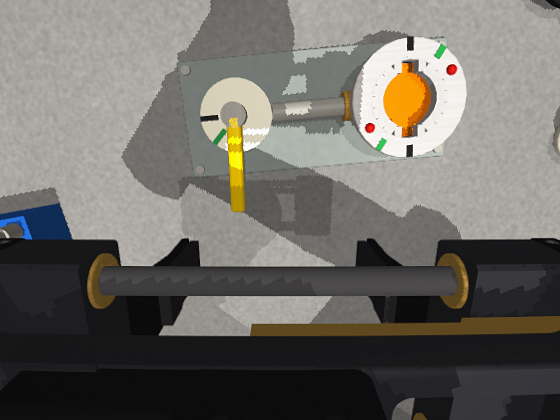

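The collar is at about (410,97) with black marks at (410,43) and (409,150). The lever hub is at (234,113) and the lever tip at (238,211). I'll measure these.

```bash
cat >> h.py <<'E'
def obsfrom(fn):
    a=np.load(fn);return dict(tool_pos=a[:3],orientation=a[3:])
E
python3 - <<'E'
from h import *
im=cv2.imread("pics/w1.png");o=obsfrom("w1.npy");c=cam("wrist",o)
def cen(lo,hi,box,z,n):
    x0,y0,x1,y1=box
    for m,st,ce in blobs(im[y0:y1,x0:x1],lo,hi,8):
        p=ce+[x0,y0];P=onz(c,p,z);print(n,st[4],p.round(1),P.round(1))
cen((50,120,60),(80,255,255),(345,30,480,165),66,"green")
cen((0,0,0),(179,255,60),(400,34,422,56),66,"blk");cen((0,0,0),(179,255,60),(400,140,422,160),66,"blk")
cen((0,170,100),(6,255,255),(345,30,480,165),68,"red")
cen((50,100,60),(80,255,255),(200,120,230,150),60,"vgreen")
# collar ellipse
g=im[25:170,345:480];hsv=cv2.cvtColor(g,cv2.COLOR_BGR2HSV)
m=((hsv[...,2]>170)&(hsv[...,1]<40)).astype(np.uint8)
m=cv2.morphologyEx(m,cv2.MORPH_OPEN,np.ones((3,3)))
cs,_=cv2.findContours(m,cv2.RETR_EXTERNAL,cv2.CHAIN_APPROX_NONE);k=max(cs,key=cv2.contourArea)
k=cv2.convexHull(k).reshape(-1,2)+[345,25]
W=np.array([onz(c,p,66)[:2] for p in k]).astype(np.float32)
print("collar",cv2.minEnclosingCircle(W),cv2.fitEllipse(W))
# lever
g=im[110:220,215:260];hsv=cv2.cvtColor(g,cv2.COLOR_BGR2HSV)
m=cv2.inRange(hsv,(22,130,70),(35,255,255));ys,xs=np.nonzero(m)
W=np.array([onz(c,(x+215,y+110),78)[:2] for x,y in zip(xs,ys)]).astype(np.float32)
r=cv2.minAreaRect(W);print("lever",r,cv2.boxPoints(r).round(0).tolist())
vx=cv2.fitLine(W,cv2.DIST_L2,0,.01,.01).ravel();print(vx,np.degrees(np.arctan2(vx[1],vx[0])))
print("hub",onz(c,(234,113),82))
E
```

```text
green 81 [440.1  50.9] [598.  -65.5  66. ]
green 65 [380.9 144.2] [537.9  13.6  66. ]
blk 72 [409.7  43.2] [615.2 -40.8  66. ]
blk 55 [409.  150.4] [521.1 -10.7  66. ]
red 77 [451.2  69.1] [578.7 -69.8  68. ]
red 68 [369.6 127.4] [557.8  19.3  68. ]
vgreen 80 [219.1 136.5] [607.5 159.4  60. ]
collar ((551.0509643554688, -24.48838233947754), 78.76374053955078) ((553.13330078125, -31.890544891357422), (139.5837860107422, 155.65386962890625), 173.4900665283203)
lever ((575.0191650390625, 153.53102111816406), (14.436748504638672, 90.21654510498047), 67.91378784179688) [[531.0, 164.0], [614.0, 130.0], [620.0, 143.0], [536.0, 177.0]]
[ 9.2671275e-01 -3.7577057e-01  5.7489392e+02  1.5358455e+02] -22.071947
hub [620.30307747 133.83095368  82.        ]
```

Mouth: (568.1,-25.7). Station x axis: -17.75°, with the black, green and red marks agreeing. The valve axis works out at (619.9,136.2), and the lever line passes within 1 mm of it. Lever angle is about 0.075 rad, so it needs to turn about 40.7° clockwise. Next I grip the lever.

Call:
arm_command --pt "50 15.5 -40.5 0 -1" --pt "50 15.5 -40.5 50 -1" --pt "50 15.5 -40.5 100 -1" --pt "50 15.5 -40.5 132 -1" --pt "50 15.5 -40.5 132 -1" --pt "50 15.5 -40.5 132 -1" --pt "50 15.5 -40.5 132 -1"

```text
time: 2.2
tool_pos: [560.9, 162.7, 56.1]
orientation: [0.982, -0.19, 0.002, -0.001]
wrist_force: [-0.2, -0.4, 0.6]
opening: 0.586
```

```bash
python3 - <<'E'
from h import *
o=get_obs();print(o["tool_pos"],o["orientation"])
im=np.ascontiguousarray(capture("wrist")[:,:,::-1]);cv2.imwrite("pics/w2.png",im)
E
```

```text
[560.93508905 162.70054808  56.11199783] [ 9.81806843e-01 -1.89874844e-01  1.60883804e-03 -5.28143555e-04]
```

View pics/w2.png

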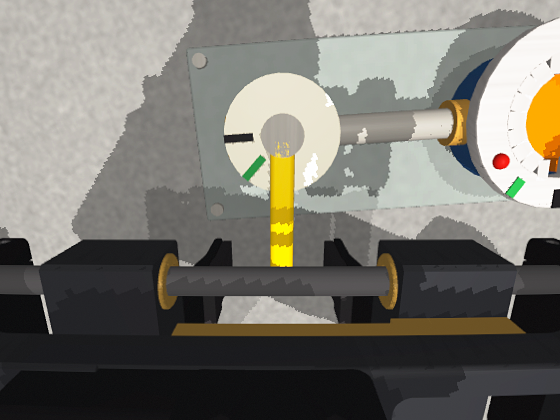

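The lever lies between the fingers (282,200). Closing on it.

Call:
arm_command --pt "0 0 2 3 0" --pt "0 0 2 3 0" --pt "0 0 2 3 0" --pt "0 0 2 3 0" --pt "0 0 2 3 0" --pt "0 0 2 3 0"

```text
time: 2.85
tool_pos: [560.2, 160.6, 53.2]
orientation: [0.982, -0.19, 0.002, -0.001]
wrist_force: [-0.2, 0.1, -0.8]
opening: 0.119
```

Call:
arm_command --pt "0 0 0 0 0" --pt "0 0 0 0 0"

```text
time: 3.05
tool_pos: [560.2, 160.6, 53.1]
orientation: [0.982, -0.19, 0.002, -0.001]
wrist_force: [-0.2, -0.6, -0.9]
opening: 0.016
```

```bash
python3 - <<'E'
from h import *
o=get_obs();print(o["tool_pos"],o["orientation"],o["wrist_force"],o["torque"])
im=np.ascontiguousarray(capture("wrist")[:,:,::-1]);cv2.imwrite("pics/w3.png",im)
E
```

```text
[560.16049104 160.61177229  53.0742188 ] [ 9.81747006e-01 -1.90184337e-01  1.53828304e-03 -6.05726690e-04] [-0.23700714 -0.55642212 -0.89681532] [-0.07183276  0.05695839  0.04699784]
```

View pics/w3.png

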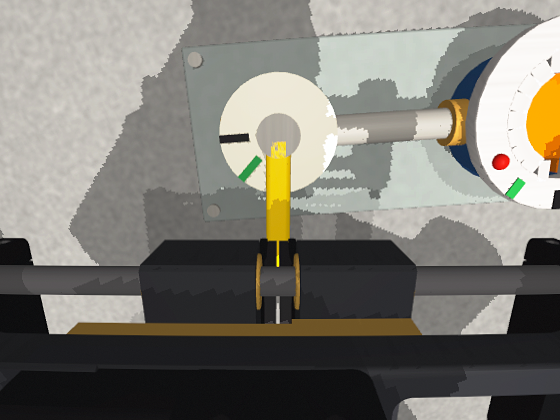

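```bash
python3 - <<'E'
from h import *
o=get_obs();c=cam("wrist",o)
T=R.from_quat(o["orientation"]).as_matrix()
for z in(0,-19,-40,-70):
  print(z,[proj(c,o["tool_pos"]+T@np.array([0,s,z])).round(0) for s in(-10,0,10)])
ax=np.array([619.9,136.2,72]);
for r in (0,65,95):
  a=np.radians(157.93);print(r,proj(c,ax+r*np.array([np.cos(a),np.sin(a),0])).round(0))
for n in("scene","side"):
    im=np.ascontiguousarray(capture(n)[:,:,::-1]);cc=cam(n);p=proj(cc,o["tool_pos"]).astype(int);print(n,p)
    crop(im,max(0,p[0]-80),p[1]-70,p[0]+80,p[1]+50,4,f"pics/g_{n}.png")
print(get_obs()["opening"])
E
```

```text
0 [array([262., 235.]), array([277., 235.]), array([292., 235.])]
-19 [array([261., 245.]), array([277., 245.]), array([294., 245.])]
-40 [array([259., 259.]), array([277., 259.]), array([296., 259.])]
-70 [array([255., 286.]), array([277., 286.]), array([299., 286.])]
0 [278. 136.]
65 [277. 246.]
95 [277. 290.]
scene [310 200]
side [266 266]
0.005205335835331981
```

View pics/g_scene.png

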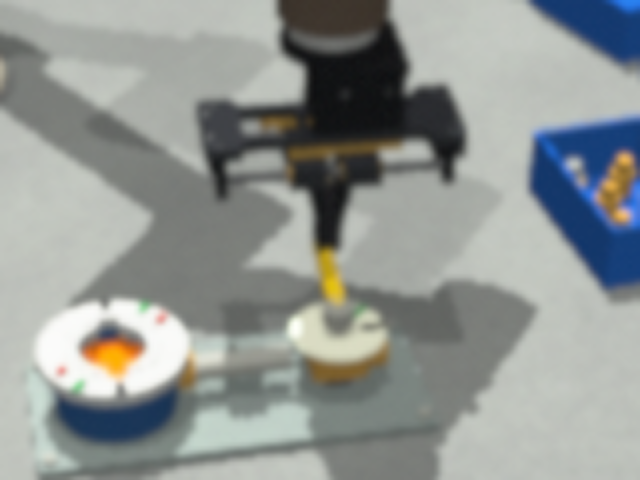

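View pics/g_side.png

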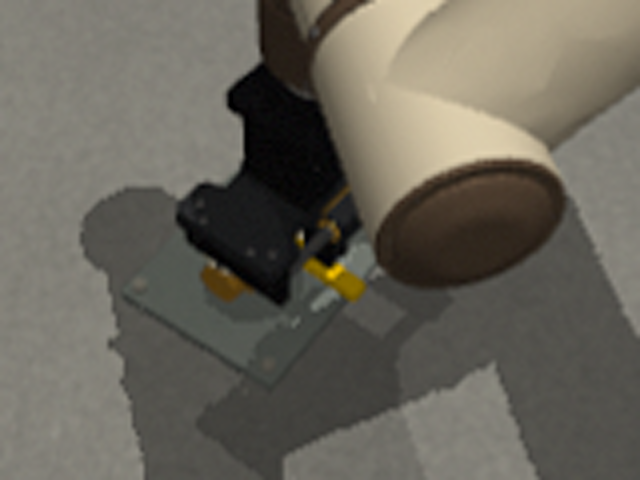

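```bash
python3 - <<'E'
from h import *
o=get_obs();c=cam("wrist",o);print(o["tool_pos"],c[2])
for dz in(0,10,20,30):
  oo=dict(o);oo["tool_pos"]=o["tool_pos"]+[0,0,dz];c=cam("wrist",oo)
  print(dz,proj(c,(557.8,19.3,68)).round(0),"obs 501 161",proj(c,(537.9,13.6,66)).round(0),"obs 515 187",proj(c,(607.5,159.4,60)).round(0),"obs 250 168")
im=cv2.imread("pics/w3.png");crop(im,220,100,340,340,2.5,"pics/w3c.png")
E
```

```text
[560.16970061 160.61312751  53.10922697] [624.28313561 134.37469287 251.64374937]
0 [501. 162.] obs 501 161 [515. 189.] obs 515 187 [250. 169.] obs 250 168
10 [490. 160.] obs 501 161 [503. 186.] obs 515 187 [251. 167.] obs 250 168
20 [480. 158.] obs 501 161 [493. 183.] obs 515 187 [253. 166.] obs 250 168
30 [471. 157.] obs 501 161 [484. 180.] obs 515 187 [254. 164.] obs 250 168
```

View pics/w3c.png

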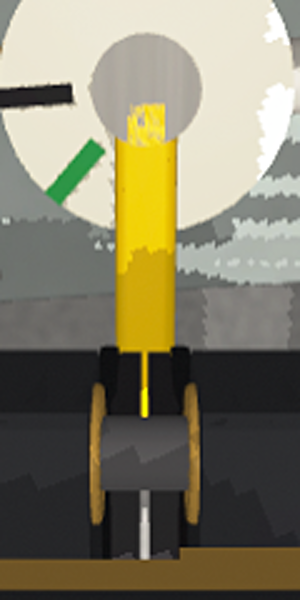

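```bash
python3 - <<'E'
from h import *
o=get_obs();c=cam("wrist",o);s=cam("scene")
T=R.from_quat(o["orientation"]).as_matrix()
for x in(0,9.5,37.5):
  for z in(0,-20,-30,-40,-70):
    P=o["tool_pos"]+T@np.array([x,0,z]);print(x,z,proj(c,P).round(0),((proj(s,P)-[230,130])*4).round(0))
E
python3 -c "
import cell;print([n for n in dir(cell) if not n.startswith('_')])
for n in ('grip_point_offset',):print(getattr(cell,n,None))"
```

```text
0 0 [277. 235.] [323. 280.]
0 -20 [277. 246.] [324. 260.]
0 -30 [277. 252.] [324. 249.]
0 -40 [277. 259.] [325. 238.]
0 -70 [277. 286.] [325. 206.]
9.5 0 [277. 221.] [325. 288.]
9.5 -20 [277. 231.] [326. 267.]
9.5 -30 [277. 237.] [326. 256.]
9.5 -40 [277. 243.] [326. 245.]
9.5 -70 [277. 267.] [327. 212.]
37.5 0 [277. 179.] [331. 309.]
37.5 -20 [277. 185.] [331. 288.]
37.5 -30 [277. 188.] [332. 277.]
37.5 -40 [277. 192.] [332. 266.]
37.5 -70 [277. 206.] [333. 233.]
['PlanningError', 'camera_params', 'capture', 'finish_job', 'get_obs', 'grip_point_offset']
-18.700000000000003
```

The closed fingers end about 30–35 mm above the reported TCP, and both the scene and wrist views agree. So the fingers closed just above the bar without touching it. I'll reopen, go 30 mm lower, which still clears the plate if the nominal TCP is right, and close again.

Call:
arm_command --pt "45 0 0 0 0" --pt "45 0 0 0 0" --pt "45 0 0 0 0" --pt "45 0 0 0 0" --pt "45 0 0 0 0" --pt "45 0 0 30 0" --pt "45 0 0 30 0" --pt "45 0 0 30 0" --pt "0 0 0 30 0" --pt "0 0 0 30 0" --pt "0 0 0 30 0" --pt "0 0 0 30 0" --pt "0 0 0 30 0" --pt "0 0 0 30 0" --pt "0 0 0 30 0"

```text
time: 4.7
tool_pos: [560.4, 160.6, 23.4]
orientation: [0.982, -0.19, 0.002, -0.001]
wrist_force: [-1.2, 0.3, 2.6]
opening: 0.16
```

```bash
python3 - <<'E'
from h import *
o=get_obs();print(o["tool_pos"],o["wrist_force"],o["opening"])
im=np.ascontiguousarray(capture("wrist")[:,:,::-1]);crop(im,180,60,400,340,2.1,"pics/w4c.png");cv2.imwrite("pics/w4.png",im)
im=np.ascontiguousarray(capture("scene")[:,:,::-1]);crop(im,230,130,390,250,4,"pics/g2.png")
E
```

```text
[560.35448852 160.64589359  23.39780887] [-1.21016273  0.34585708  2.59791798] 0.15963130315759202
```

View pics/w4c.png

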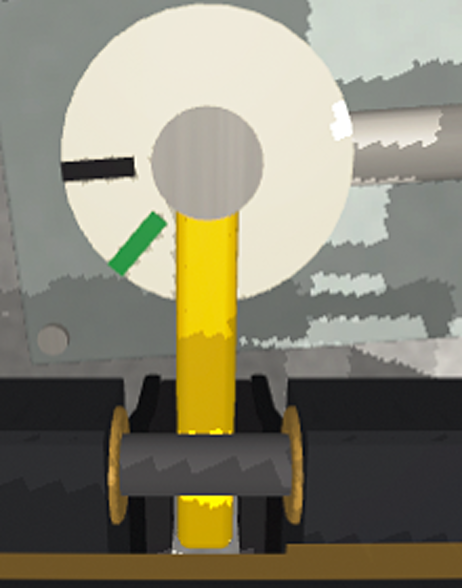

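View pics/g2.png

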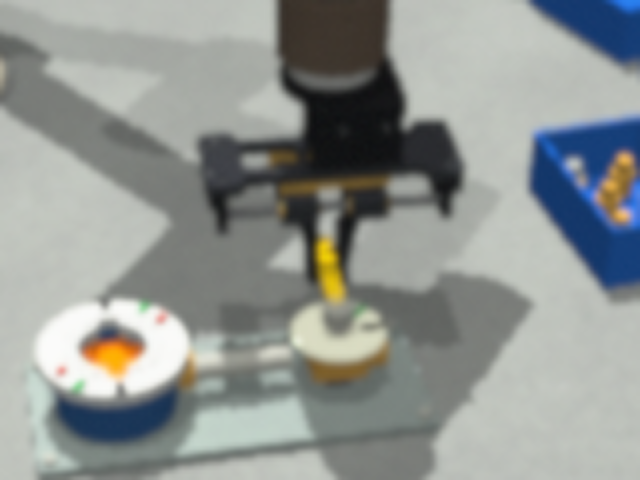

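The bar is gripped: opening 0.16 is 14 mm, which matches the bar width. Swinging 40.7° clockwise.

Call:
arm_command --pt "0 0.5 -7.6 0 6.8" --pt "0 1.8 -15.1 0 13.6" --pt "0 4 -22.4 0 20.4" --pt "0 7.1 -29.4 0 27.2" --pt "0 11 -36 0 34" --pt "0 15.5 -41.9 0 40.7" --pt "0 15.5 -41.9 0 40.7" --pt "0 15.5 -41.9 0 40.7" --pt "0 15.5 -41.9 0 40.7"

```text
time: 5.7
tool_pos: [590.7, 193.9, 23.5]
orientation: [0.855, -0.519, 0.002, -0.002]
wrist_force: [2.4, -0.3, -1.4]
opening: 0.152
```

```bash
python3 - <<'E'
from h import *
o=get_obs();print(o["tool_pos"],o["wrist_force"],o["opening"],o["torque"],o["joints"].round(2))
print("yaw",np.degrees(2*np.arctan2(o["orientation"][1],o["orientation"][0])))
d=o["tool_pos"][:2]-[619.9,136.2];print("lever",162.25-np.degrees(np.arctan2(d[1],d[0])),np.hypot(*d))
im=np.ascontiguousarray(capture("wrist")[:,:,::-1]);cv2.imwrite("pics/w5.png",im)
E
```

```text
[590.71398009 193.87287902  23.48991549] [ 2.3705578  -0.25638608 -1.37114364] 0.1520166399627894 [ 0.02215201 -0.64557168 -0.01814081] [ 0.58  0.53 -0.2   0.   -0.83 -0.1 ]
yaw -62.52206819766874
lever 45.40778727910522 64.63733234783966
```

View pics/w5.png

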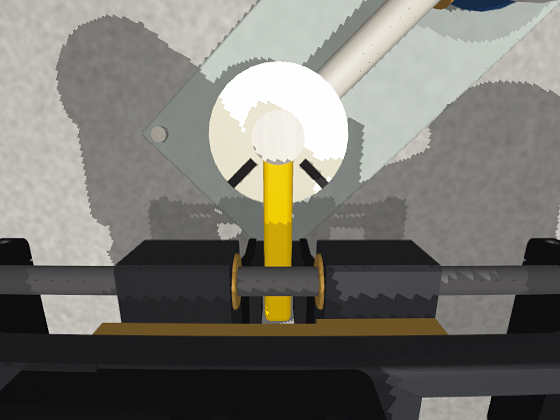

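The lever is at 45.4° by the tool pose, between the two black ticks and covering the green one. Releasing and rising.

Call:
arm_command --pt "60 0 0 0 0" --pt "60 0 0 0 0" --pt "60 0 0 0 0" --pt "60 0 0 0 0" --pt "60 0 0 0 0" --pt "60 0 0 -50 0" --pt "60 0 0 -100 0" --pt "60 0 0 -150 0" --pt "60 0 0 -150 0" --pt "60 0 0 -150 0"

```text
time: 6.75
tool_pos: [590.4, 194.1, 175.2]
orientation: [0.855, -0.519, 0.002, -0.003]
wrist_force: [-0.0, -0.3, -0.5]
opening: 0.688
```

```bash
python3 - <<'E'
from h import *
o=get_obs();print(o["tool_pos"],o["wrist_force"],o["opening"])
im=np.ascontiguousarray(capture("wrist")[:,:,::-1]);cv2.imwrite("pics/w6.png",im);c=cam("wrist",o)
hsv=cv2.cvtColor(im,cv2.COLOR_BGR2HSV);m=cv2.inRange(hsv,(22,130,70),(35,255,255));n,l,st,ce=cv2.connectedComponentsWithStats(m)
i=1+np.argmax(st[1:,4]);ys,xs=np.nonzero(l==i);print(st[i],ce[i])
W=np.array([onz(c,(x,y),78)[:2] for x,y in zip(xs,ys)]).astype(np.float32)
print(cv2.minAreaRect(W));v=cv2.fitLine(W,cv2.DIST_L2,0,.01,.01).ravel();print("valve",162.25-np.degrees(np.arctan2(v[1],v[0]))%180)
t=np.radians(2*np.degrees(np.arctan2(o["orientation"][1],o["orientation"][0])))
d=np.array([540,-240])-o["tool_pos"][:2]
print("yaw",np.degrees(t),"dx,dy",d@[np.cos(t),np.sin(t)],d@[np.sin(t),-np.cos(t)])
E
```

```text
[590.37925342 194.09591623 175.20076204] [-0.03877632 -0.33664933 -0.49274093] 0.6877844750221731
[ 272  136   14   94 1248] [278.50721154 184.31971154]
((597.6348876953125, 179.07553100585938), (12.815715789794922, 89.55554962158203), 27.673622131347656)
valve 44.672714
yaw -62.55035919774961 dx,dy 362.0005433239909 244.81205096913573
```

View pics/w6.png

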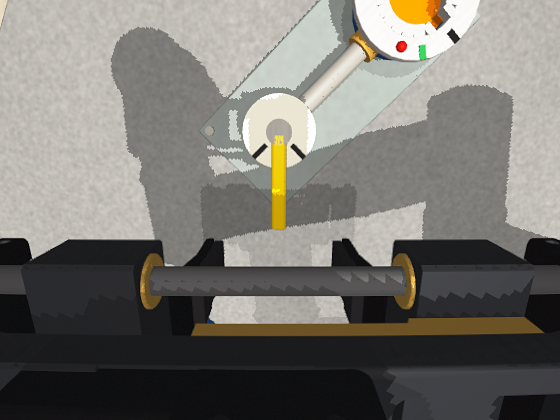

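The valve is free at 44.7° (0.78 rad). Now a view over the cap.

Call:
arm_command --pt "87 362 245 0 -57" --pt "87 362 245 0 -57" --pt "87 362 245 0 -57" --pt "87 362 245 0 -57" --pt "87 362 245 0 -57" --pt "87 362 245 0 -57" --pt "87 362 245 0 -57" --pt "87 362 245 0 -57" --pt "87 362 245 0 -57" --pt "87 362 245 0 -57" --pt "87 362 245 0 -57" --pt "87 362 245 0 -57" --pt "87 362 245 0 -57"

```text
time: 8.1
tool_pos: [538.8, -239.2, 171.7]
orientation: [0.999, -0.047, 0.001, -0.001]
wrist_force: [-0.2, 0.6, -0.2]
opening: 1.0
```

```bash
python3 - <<'E'
from h import *
o=get_obs();print(o["tool_pos"],o["orientation"],o["opening"])
im=np.ascontiguousarray(capture("wrist")[:,:,::-1]);cv2.imwrite("pics/w7.png",im);np.save("w7.npy",np.r_[o["tool_pos"],o["orientation"]])
E
```

```text
[ 538.8305702  -239.21253565  171.71337147] [ 0.99886977 -0.04749969  0.00133206 -0.00108615] 0.9997461239996063
```

View pics/w7.png

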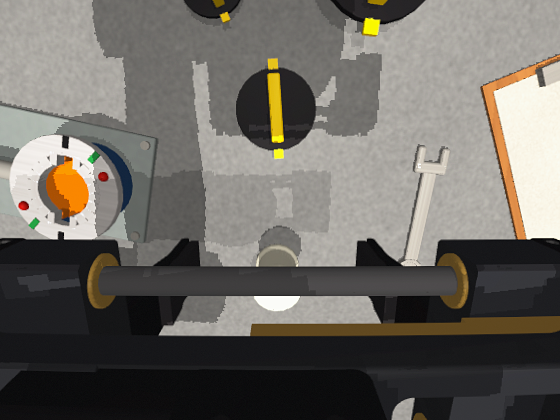

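The middle cap sits at about (276,108), with its tabs at (273,63) and (278,154) and its bar between them. The big and small caps are further up. Measuring the middle one.

```bash
python3 - <<'E'
from h import *
im=cv2.imread("pics/w7.png");o=obsfrom("w7.npy");c=cam("wrist",o)
x0,y0=225,50
g=im[y0:165,x0:325]
P=[]
for m,st,ce in blobs(g,(22,130,70),(35,255,255),10):
    z=28 if st[4]<200 else 58
    ys,xs=np.nonzero(m);W=np.array([onz(c,(x+x0,y+y0),z)[:2] for x,y in zip(xs,ys)]).astype(np.float32)
    r=cv2.minAreaRect(W);print(st,(ce+[x0,y0]).round(1),"z",z,onz(c,ce+[x0,y0],z).round(1),r)
    if st[4]<200:P.append(onz(c,ce+[x0,y0],z))
if len(P)==2:
    d=P[0]-P[1];print("mid",(P[0]+P[1])/2,"len",np.linalg.norm(d),"ang",np.degrees(np.arctan2(d[1],d[0])))
hsv=cv2.cvtColor(g,cv2.COLOR_BGR2HSV);m=(hsv[...,2]<55).astype(np.uint8)
n,l,st,ce=cv2.connectedComponentsWithStats(m)
ys,xs=np.nonzero((l>0)&(st[l,4]>200));W=np.array([onz(c,(x+x0,y+y0),26)[:2] for x,y in zip(xs,ys)]).astype(np.float32)
h=cv2.convexHull(W);print("disc",cv2.minEnclosingCircle(W),cv2.fitEllipse(h))
E
```

```text
[ 43   8  10  12 111] [272.6  63.7] z 28 [ 670.3 -246.4   28. ] ((670.5706176757812, -246.3707275390625), (9.10483169555664, 10.349706649780273), 84.59949493408203)
[ 42  22  17  71 894] [275.1 107.1] z 58 [ 626.5 -245.1   58. ] ((625.7049560546875, -245.11790466308594), (12.141295433044434, 63.73268127441406), 88.38233947753906)
[49 98 10 11 89] [278.1 153. ] z 28 [ 581.  -243.7   28. ] ((581.2252197265625, -243.66319274902344), (10.217479705810547, 9.893180847167969), 2.7197840213775635)
mid [ 625.6879962  -245.08646329   28.        ] len 89.36176730697476 ang -1.7267682033471807
disc ((625.8217163085938, -244.82376098632812), 41.72903823852539) ((625.9774780273438, -244.9037628173828), (82.2929916381836, 83.16350555419922), 2.0850789546966553)
```

Cap centre: (625.8,-245.1), bar angle -1.7°. Disc 83.5 mm (84 given) and bar 64 x 12 mm, so it is the right one. The true fingertips are about 35 mm above the reported TCP, because both the finger edges and the body edge fit that offset. For tips about 5–10 mm above the disc I need TCP z near 3.

Call:
arm_command --pt "50 87 -2.4 0 -3.7" --pt "50 87 -2.4 0 -3.7" --pt "50 87 -2.4 50 -3.7" --pt "50 87 -2.4 100 -3.7" --pt "50 87 -2.4 140 -3.7" --pt "50 87 -2.4 160 -3.7" --pt "50 87 -2.4 160 -3.7" --pt "50 87 -2.4 160 -3.7"

```text
time: 8.95
tool_pos: [627.3, -244.1, 13.0]
orientation: [1.0, -0.014, 0.002, -0.001]
wrist_force: [0.6, -0.9, 0.8]
opening: 0.576
```

```bash
python3 - <<'E'
from h import *
o=get_obs();print(o["tool_pos"],o["orientation"],o["opening"],np.degrees(2*np.arctan2(o["orientation"][1],o["orientation"][0])))
im=np.ascontiguousarray(capture("wrist")[:,:,::-1]);cv2.imwrite("pics/w8.png",im)
s=np.ascontiguousarray(capture("scene")[:,:,::-1]);crop(s,130,190,270,310,5,"pics/g8.png")
E
```

```text
[ 627.28635177 -244.06479901   12.96957753] [ 9.99897432e-01 -1.41664864e-02  2.00535340e-03 -6.44084946e-04] 0.5756545406802391 -1.6234176691269995
```

View pics/w8.png

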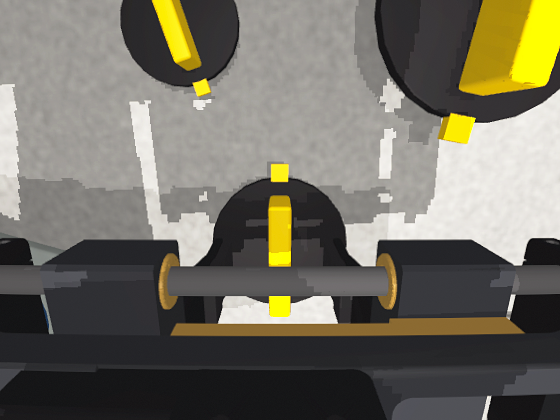

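View pics/g8.png

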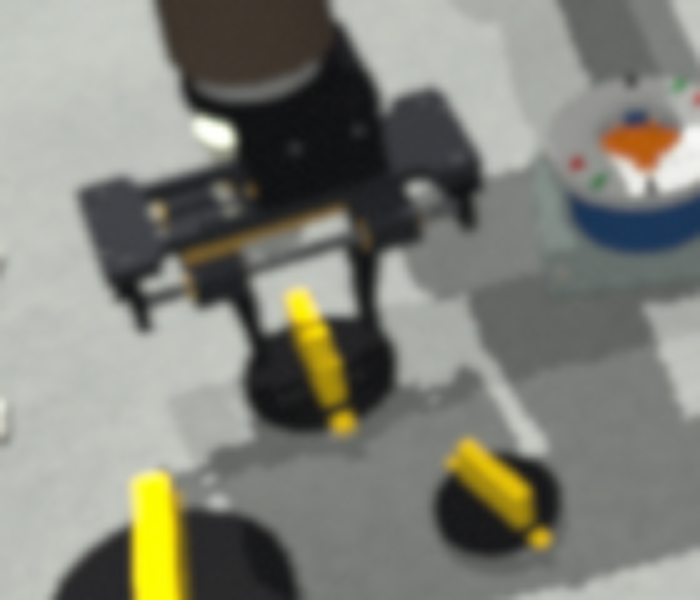

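Call:
arm_command --pt "50 -1.5 1 8 0" --pt "50 -1.5 1 8 0" --pt "0 -1.5 1 8 0" --pt "0 -1.5 1 8 0" --pt "0 -1.5 1 8 0" --pt "0 -1.5 1 8 0" --pt "0 -1.5 1 8 0" --pt "0 -1.5 1 8 0" --pt "0 -1.5 1 8 0" --pt "0 -1.5 1 8 0"

```text
time: 10.05
tool_pos: [626.7, -245.5, 6.6]
orientation: [1.0, -0.014, 0.004, -0.001]
wrist_force: [0.5, 0.9, 0.3]
opening: 0.133
```

```bash
python3 - <<'E'
from h import *
o=get_obs();print(o["tool_pos"],o["orientation"],o["opening"]*87,o["wrist_force"],np.degrees(2*np.arctan2(o["orientation"][1],o["orientation"][0])))
im=np.ascontiguousarray(capture("wrist")[:,:,::-1]);cv2.imwrite("pics/w9.png",im)
E
```

```text
[ 626.74116991 -245.47115338    6.56772723] [ 9.99888472e-01 -1.44734673e-02  3.64825559e-03 -5.02263943e-04] 11.584760666768696 [0.52260678 0.93839809 0.28946256] -1.6586063409809264
```

View pics/w9.png

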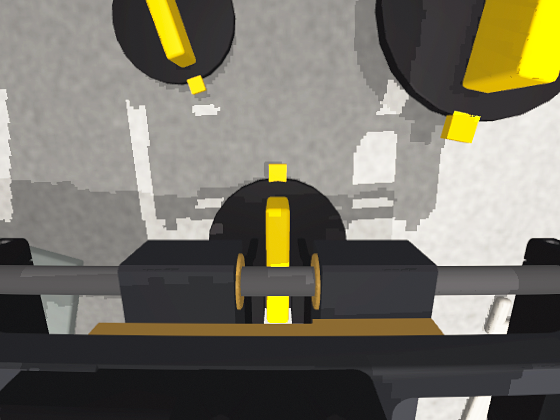

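The bar is gripped (11.6 mm). Lift and carry it over the mouth, turning to the slot direction.

Call:
arm_command --pt "0 0 0 -40 0" --pt "0 0 0 -80 0" --pt "0 0 0 -100 0" --pt "0 -16 -54 -100 8" --pt "0 -30 -100 -100 16.1" --pt "0 -42 -145 -100 16.1" --pt "0 -54 -185 -100 16.1" --pt "0 -64 -217.7 -100 16.1" --pt "0 -64 -217.7 -100 16.1" --pt "0 -64 -217.7 -100 16.1" --pt "0 -64 -217.7 -100 16.1"

```text
time: 11.2
tool_pos: [568.3, -26.7, 106.1]
orientation: [0.988, -0.155, 0.003, -0.001]
wrist_force: [0.4, -1.2, -2.1]
opening: 0.135
```

```bash
python3 - <<'E'
from h import *
o=get_obs();print(o["tool_pos"],o["orientation"],o["opening"]*87,o["wrist_force"],np.degrees(2*np.arctan2(o["orientation"][1],o["orientation"][0])))
im=np.ascontiguousarray(capture("wrist")[:,:,::-1]);cv2.imwrite("pics/w10.png",im);np.save("w10.npy",np.r_[o["tool_pos"],o["orientation"]])
s=np.ascontiguousarray(capture("scene")[:,:,::-1]);crop(s,190,130,330,250,5,"pics/g10.png")
E
```

```text
[568.32933998 -26.695033   106.12166117] [ 9.87952126e-01 -1.54720800e-01  3.35195302e-03 -9.13321512e-04] 11.774227875907656 [ 0.44460463 -1.2470331  -2.14821549] -17.801316190373694
```

View pics/w10.png

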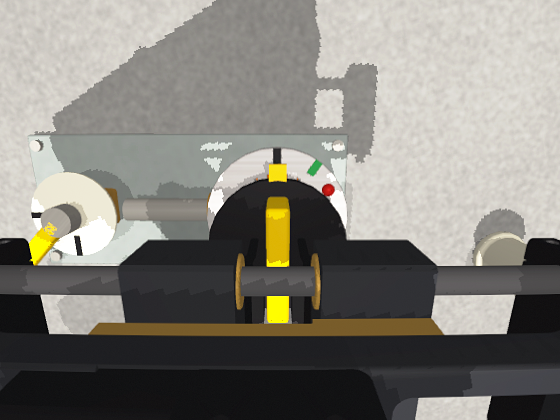

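View pics/g10.png

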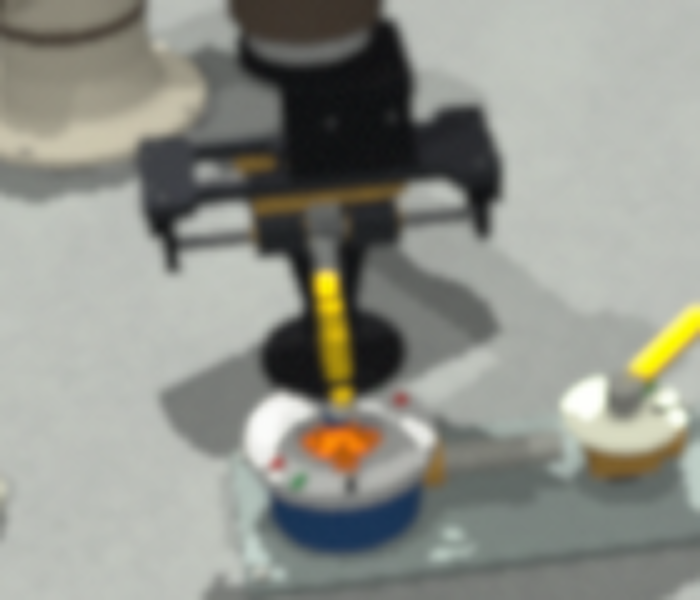

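The front tab (278,173) lines up with the black slot mark (277,155). Working out the residual offsets.

```bash
python3 - <<'E'
from h import *
im=cv2.imread("pics/w10.png");o=obsfrom("w10.npy");c=cam("wrist",o)
T=R.from_quat(o["orientation"]).as_matrix()
def tool(P):return (T.T@(P-o["tool_pos"])).round(1)
for m,st,ce in blobs(im[160:185,262:295],(22,130,70),(35,255,255),30):
    p=ce+[262,160]
    for z in(127.5,):P=onz(c,p,z);print("tab",p.round(1),P.round(1),"tool",tool(P))
# bar top
for m,st,ce in blobs(im[190:245,255:300],(22,100,60),(35,255,255),30):
    ys,xs=np.nonzero(m);W=np.array([tool(onz(c,(x+255,y+190),157.5))[:2] for x,y in zip(xs,ys)]).astype(np.float32)
    r=cv2.minAreaRect(W);print("bar",st,r,W.max(0),W.min(0))
for m,st,ce in blobs(im[147:164,265:290],(0,0,0),(179,255,60),15):
    p=ce+[265,147];print("mark",p.round(1),onz(c,p,66).round(1),st)
for lo,hi,n,z in [((50,120,60),(80,255,255),"green",66),((0,170,100),(6,255,255),"red",68)]:
    for m,st,ce in blobs(im[145:240,290:350],lo,hi,15):
        p=ce+[290,145];print(n,p.round(1),onz(c,p,z).round(1))
# tilt
print("tool z",T[:,2].round(4))
E
```

```text
tab [277.4 172.4] [610.6 -40.5 127.5] tool [ 44.6   0.1 -21.1]
bar [  10    6   25   49 1149] ((25.385513305664062, -0.09715604782104492), (11.821897506713867, 24.498579025268555), 89.3839340209961) [37.6  5.9] [13.2 -6. ]
mark [276.6 155.5] [615.1 -41.   66. ] [ 8  2  8 14 89]
green [314.1 167.6] [597.8 -65.3  66. ]
red [327.7 189.6] [578.8 -70.4  68. ]
tool z [ 6.9e-03  8.0e-04 -1.0e+00]
```

Call:
arm_command --pt "0 0 -0.9 15 0" --pt "0 0 -0.9 30 0" --pt "0 0 -0.9 36 0" --pt "0 0 -0.9 42 0" --pt "0 0 -0.9 46 0" --pt "0 0 -0.9 50 0" --pt "0 0 -0.9 50 0"

```text
time: 12.0
tool_pos: [568.9, -26.3, 55.8]
orientation: [0.988, -0.155, 0.003, -0.001]
wrist_force: [-0.4, -0.3, -2.7]
opening: 0.133
```

Call:
arm_command --pt "0 0 0 3 0" --pt "0 0 0 5 0" --pt "0 0 0 6 0" --pt "0 0 0 6 0"

```text
time: 12.4
tool_pos: [570.0, -26.0, 52.5]
orientation: [0.988, -0.155, 0.005, -0.001]
wrist_force: [-3.7, 2.5, 9.9]
opening: 0.134
```

```bash
python3 - <<'E'
from h import *
o=get_obs();print(o["tool_pos"],o["orientation"],o["opening"]*87,o["wrist_force"],o["torque"],np.degrees(2*np.arctan2(o["orientation"][1],o["orientation"][0])))
im=np.ascontiguousarray(capture("wrist")[:,:,::-1]);cv2.imwrite("pics/w11.png",im)
s=np.ascontiguousarray(capture("scene")[:,:,::-1]);crop(s,190,130,330,250,5,"pics/g11.png")
E
```

```text
[570.02794689 -25.97819769  52.46730189] [ 0.9879498  -0.15470458  0.0045462  -0.00101047] 11.673472706924066 [-3.68529624  2.49100453  9.85570429] [ 0.40153837  1.07806523 -0.08461344] -17.79952059618398
```

View pics/g11.png

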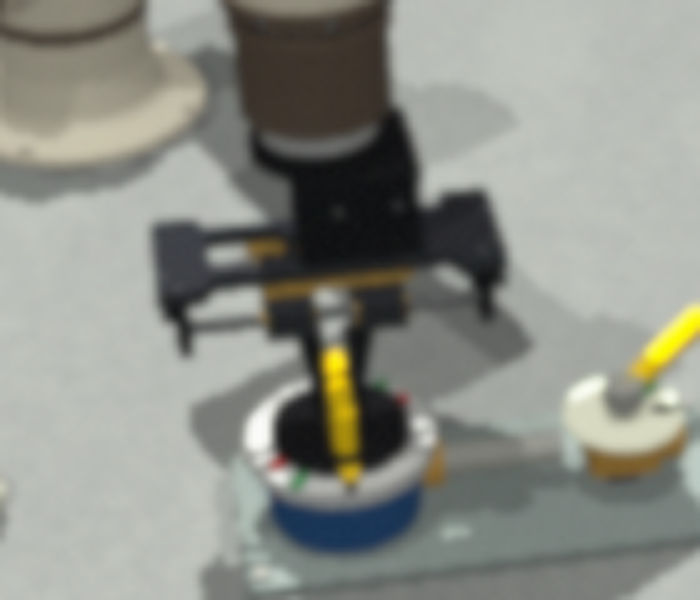

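View pics/w11.png

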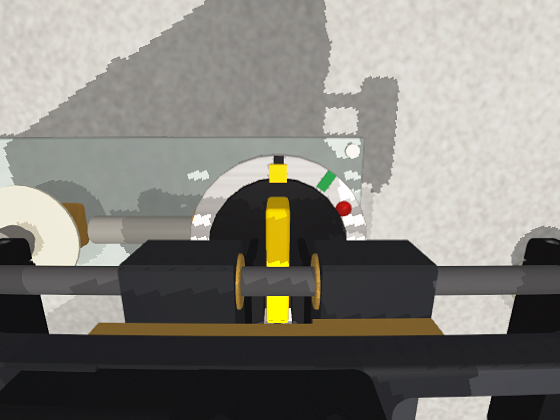

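It's home: z 52.5 against 52.6 expected, with 10 N contact. Tab and mark line up. Now twisting 35° clockwise while holding light downward push.

Call:
arm_command --pt "0 -0.5 0 3 3" --pt "0 -1 0 3 9" --pt "0 -1 0 3 15" --pt "0 -1 0 3 21" --pt "0 -1 0 3 27" --pt "0 -1 0 3 32" --pt "0 -1 0 3 35" --pt "0 -1 0 3 35" --pt "0 -1 0 3 35"

```text
time: 13.4
tool_pos: [570.8, -26.3, 52.5]
orientation: [0.897, -0.442, 0.006, -0.002]
wrist_force: [-2.1, -2.4, 10.6]
opening: 0.149
```

```bash
python3 - <<'E'
from h import *
o=get_obs();print(o["tool_pos"],o["orientation"],o["opening"]*87,o["wrist_force"],o["torque"],np.degrees(2*np.arctan2(o["orientation"][1],o["orientation"][0])))
im=np.ascontiguousarray(capture("wrist")[:,:,::-1]);cv2.imwrite("pics/w12.png",im);np.save("w12.npy",np.r_[o["tool_pos"],o["orientation"]])
s=np.ascontiguousarray(capture("scene")[:,:,::-1]);crop(s,190,130,350,250,5,"pics/g12.png")
E
```

```text
[570.79489348 -26.34570356  52.46409362] [ 0.89676541 -0.44245636  0.00623335 -0.00230408] 13.002260068295655 [-2.07606942 -2.44819616 10.58234654] [-0.62588809  0.72802209  0.78094877] -52.52267243145659
```

View pics/w12.png

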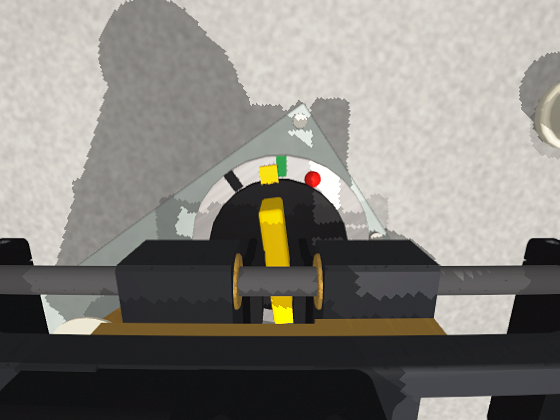

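View pics/g12.png

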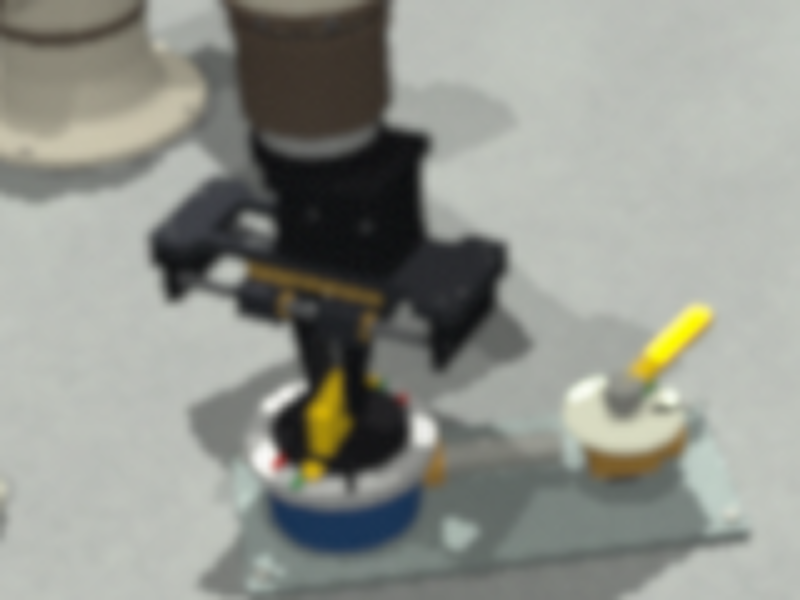

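The cap lags the gripper: tab at (269,174), green mark at (281,165). Measuring the remaining angle.

```bash
cat > meas.py <<'E'
from h import *
def meas(im,o):
    c=cam("wrist",o);M=np.array([568.1,-25.7]);x0,y0=190,140;g=im[y0:240,x0:360]
    for lo,hi,n,z in [((22,100,60),(35,255,255),"yel",74),((50,120,60),(80,255,255),"green",66),((0,170,100),(6,255,255),"red",68)]:
        for m,st,ce in blobs(g,lo,hi,15):
            ys,xs=np.nonzero(m)
            if n=="yel" and st[4]>500: 
                W=np.array([onz(c,(x+x0,y+y0),103)[:2] for x,y in zip(xs,ys)]).astype(np.float32)
                r=cv2.minAreaRect(W);v=cv2.boxPoints(r);e=[v[1]-v[0],v[2]-v[1]];e=max(e,key=np.linalg.norm);print("bar ang",np.degrees(np.arctan2(e[1],e[0])),r[1]);continue
            P=onz(c,ce+[x0,y0],z);d=P[:2]-M;print(n,(ce+[x0,y0]).round(1),P.round(1),"r",np.hypot(*d).round(1),"ang",np.degrees(np.arctan2(d[1],d[0])).round(1),st[4])
E
python3 - <<'E'
from meas import *
meas(cv2.imread("pics/w12.png"),obsfrom("w12.npy"))
E
```

```text
yel [268.4 174.2] [600.9 -58.   74. ] r 46.1 ang -44.5 326
bar ang -45.262283 (12.70534610748291, 22.1307430267334)
green [281. 165.] [597.9 -65.7  66. ] r 49.9 ang -53.3 179
red [312.2 178.8] [578.7 -70.7  68. ] r 46.3 ang -76.8 186
```

Call:
arm_command --pt "0 -1 1 3 4" --pt "0 -1 1 3 8.5" --pt "0 -1 1 3 8.5" --pt "0 -1 1 3 8.5"

```text
time: 13.9
tool_pos: [570.4, -26.9, 52.4]
orientation: [0.863, -0.506, 0.008, -0.002]
wrist_force: [-4.1, -1.3, 11.0]
opening: 0.151
```

```bash
python3 - <<'E'
from meas import *
o=get_obs();print(o["time"],o["tool_pos"],o["orientation"],o["opening"]*87,o["wrist_force"],o["torque"],np.degrees(2*np.arctan2(o["orientation"][1],o["orientation"][0])))
im=np.ascontiguousarray(capture("wrist")[:,:,::-1]);cv2.imwrite("pics/w13.png",im);meas(im,o)
E
```

```text
13.9 [570.38595366 -26.87542165  52.44094024] [ 0.86256772 -0.50587865  0.00758667 -0.00248242] 13.164448694822706 [-4.13053635 -1.2909105  11.04790393] [-0.47086336  1.24660252  0.60818938] -60.78153373800552
yel [268.2 174.8] [595.6 -62.2  74. ] r 45.7 ang -53.0 337
bar ang -53.227173 (12.858046531677246, 21.961637496948242)
green [267.1 160.9] [599.8 -67.9  66. ] r 52.8 ang -53.1 81
red [301.1 174.7] [578.6 -70.8  68. ] r 46.4 ang -76.9 190
```

View pics/w13.png

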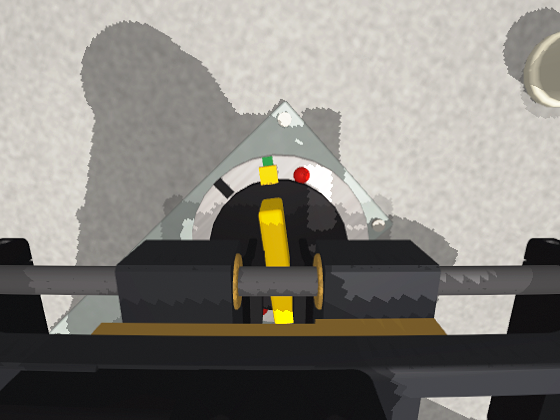

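The tab sits on the green mark: cap -53.0°, mark -53.1°. A short check for creep with the target held, plus the bystanders, then hand in.

```bash
python3 - <<'E'
from meas import *
for i in range(8):capture("side")
o=get_obs();print(o["time"],o["tool_pos"],o["wrist_force"],o["opening"]*87)
im=np.ascontiguousarray(capture("wrist")[:,:,::-1]);meas(im,o)
s=np.ascontiguousarray(capture("scene")[:,:,::-1]);cv2.imwrite("pics/s14.png",s)
E
```

```text
14.35 [570.19236369 -26.92778887  52.44748515] [-4.31607883 -1.20142285 11.32406536] 13.140796802990742
yel [268.6 174.3] [595.3 -62.6  74. ] r 45.9 ang -53.6 320
bar ang -53.73492 (12.789749145507812, 21.903120040893555)
green [266.7 160.7] [599.9 -68.   66. ] r 52.9 ang -53.0 82
red [300.8 174.7] [578.6 -70.8  68. ] r 46.3 ang -76.9 194
```

View pics/s14.png

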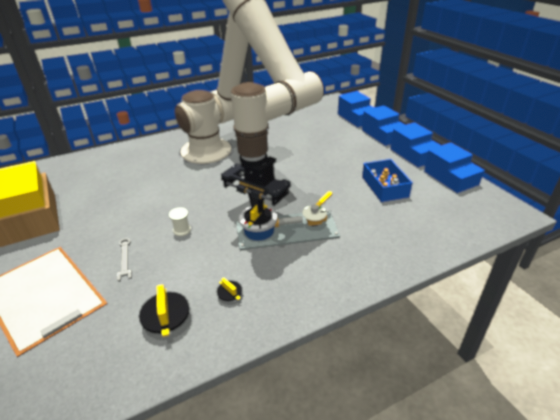

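The cap is stable, holding within about 1° of the mark. The element, bin and wrench are where they were. Handing in.

```bash
python3 -c "
from cell import *
print(finish_job())"
```

```text
the job is handed in; nothing more can be done
None
```

I set the valve lever half open and let go of it. Then I seated the middle-sized cap and twisted it to the green vent marks. I handed the job in at about 14.5 s with the cap still gripped. No verdict was reported.

**Last checks**
- **Valve:** the lever measured 44.7° (0.78 rad) after release. I didn't measure it again at the end, but it looked the same in the final scene picture.
- **Cap seating:** the cap reached home at reported TCP z 52.5 mm, against 52.6 expected. It was held down with about 11 N. The lateral offset is about 1–2 mm, judged from the tab radius and the tool position.
- **Twist:** the cap read about -53.0° to -53.6° and the vent mark -53.0°. The catches were never approached.
- **Bystanders:** the element, bin and wrench look unmoved in the last scene picture.

**What disagreed**
- **Fingertip position:** the real fingertips sit about 35 mm above the reported TCP. My first close on the lever passed just above the bar without touching it, so I corrected the height for all later grasps.
- **Twist lag:** after the first 35° the cap lagged the gripper by about 8°, because the bar tilted slightly in the pads. I turned a further 8.5° to bring it onto the mark.

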